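# Lids onto the sample jars

### The arm

A 6-joint arm with a two-finger parallel gripper is mounted at the origin on the work surface. World frame = base frame: x ahead of the robot, y to its left, z up, the work surface at z = 0. Lengths are in mm, angles in rad, forces in N, time in s.
With the tool pointing down it reaches from about 350 to 775 mm from the base axis. Payload 7.3 kg.
Tool frame: the origin (TCP) lies at the very end of the fingers, on their centre line; the grasp point (between the pads) lies 19 mm behind it; z points along the fingers, y is the line along which they close (so a half turn about z gives the same grasp; the last joint's range is limited). The gripper opens to 92 mm and grips with 3 to 60 N. Pads are 19 mm wide; open, the fingers measure 130 mm over their backs; the gripper's body (75 mm by 190 mm) begins 47 mm behind the grasp point.
Start: joints at [-1.473, 0.342, 1.524, -0, 1.275, -0.146], TCP at [126.752, -509.489, 226.741] pointing down, gripper open.
Joint ranges: [-2.53, 2.53], [-0.77, 2.02], [0.04, 2.7], [-1, 4.14], [0.28, 2.66], [-3.11, 3.11]. Speed limits (rad/s): [2.57, 2.57, 3.14, 3.14, 3.14, 3.14].

### API

Orientations are given as [roll, pitch, yaw] about the fixed x, y, z axes, in that order (R = Rz(yaw) Ry(pitch) Rx(roll)).
In Python, from plant import bot gives the robot as it stands.
- The arm moves only by the tool apply_moves, never from a script. Its argument "motion" is text: rows parted by semicolons, each of 4 numbers parted by spaces: the shift along the tool's x, y, z in m, then the turn about the tool's z in degrees. A call has 1 to 8 rows; each row shifts and turns the commanded pose from where the row before left it, along the tool's axes as they then stand; what a row does not reach is not made up. A row lasts 1/8 s, in which the tool goes at most 62.5 mm and 10.7 degrees, less where a joint would pass 70% of its speed; a pose out of reach is approached as far as the arm can. A call with a gripper value outside its range is refused whole. "fingers" is the opening, from -1 (shut) to 1 (fully open), set as the call begins (left out, the last holds). The fingers move at their own pace and stop on an object; the grip force is fixed at half the most. Time passes only in rows, so rows that do not move let the fingers close. It gives the time, the measured TCP pose, the force, the opening and the grip force at its end, in the units of the state.
- bot.get_obs(): the state, without advancing time (a new reading comes with each control period).
- bot.capture(name): name is "scene" or "top" or "wrist"; returns a dict with "img" (400x640x3 uint8, blue, green, red), "range_z" (400x640 float32, mm along the optical axis (not along the pixel's ray), 0 where there is no reading), "fx", "fy", "cx", "cy" (pixels), "D" ([k1, k2, p1, p2, k3] as OpenCV has them; the pictures are not rectified), "world_from_camera" (4x4, takes a point from camera to world coordinates); the wrist camera has in their place "mount" (4x4, takes a point from camera to tool coordinates, whose origin is the TCP and whose axes are the flange's). Camera axes: x right, y down, z forward; pixel columns grow to the right and rows downward; lengths in mm; the calibration is good to about 2 mm. A picture is of the moment at which its call begins: read the wrist's pose just before it.
- bot.close_job(): hands the job in; it is judged then, once.
Trained networks look in a picture, given as the dict that the camera call returned (one of the last four; its "shot" number tells which), for a name from the list of things; names that differ only in an ending like _2 or _b are one class to them, and where a whole thing is asked for, a point or a joint stands for the part that bears it (a point fixed in the world has none). Each returns a list of dicts, best first, with "p" (0 to 1); they miss things now and then, are a little off and sometimes report something else, mostly with a low value. They report only what shows in the picture. A call takes as long as a camera call. They do not tell look-alikes from the thing itself.
- bot.cut_out(picture, thing): "pixels" (400x640 bool, what is visible of it) and "point" ([column, row] in pixels, amid what is visible of it).
The state is a dict: "time": time; "joint_positions": joint angles; "dq": joint speeds; "tau": joint torques, N m; "tool_pos": TCP position; "tcp_rot": TCP orientation; "contact_force": force on the tool from outside, world axes, zero at the start; "moment": the same for the moment, N m; "grip_width": finger opening in mm; "finger_force": force on a finger pad.
Only numpy, scipy, OpenCV 4.12 (cv2) and the standard library are available. Lean on these libraries where they do the work, as an engineer would, in place of code of your own. Each camera call takes 0.05 s, during which the arm holds its last target. There are 200 camera calls.

### The job

Cover the four empty frosted-glass sample jars so that they are ready for the capping machine: set each of the four metal lids on the jar it fits, level and all the way down over the neck so that its top rests on the rim (no screwing), and leave every jar standing on the bench. Do not knock any jar over, and leave the white plastic cap and the sealed plastic bottle where they are.

Things in the scene. Friction and masses are not known exactly. Their poses are not given: they have to be found in the camera images.
- lid_36_center (a point): the smallest of the four brass-coloured metal twist-off lids: a round flat cap 36 mm across and 16 mm high, lying right way up (closed side up) on the bench; it is hollow below (32 mm across inside, top plate 3 mm thick), 10 to 22 g. The point is its centre, half-way up (8 mm above the bench at the start); z along its axis. Fits jar_36
- lid_46_center (a point): the second smallest of the four brass-coloured metal twist-off lids: a round flat cap 46 mm across and 16 mm high, lying right way up (closed side up) on the bench; it is hollow below (42 mm across inside, top plate 3 mm thick), 10 to 22 g. The point is its centre, half-way up (8 mm above the bench at the start); z along its axis. Fits jar_46
- lid_56_center (a point): the second largest of the four brass-coloured metal twist-off lids: a round flat cap 56 mm across and 16 mm high, lying right way up (closed side up) on the bench; it is hollow below (52 mm across inside, top plate 3 mm thick), 10 to 22 g. The point is its centre, half-way up (8 mm above the bench at the start); z along its axis. Fits jar_56
- lid_66_center (a point): the largest of the four brass-coloured metal twist-off lids: a round flat cap 66 mm across and 16 mm high, lying right way up (closed side up) on the bench; it is hollow below (62 mm across inside, top plate 3 mm thick), 10 to 22 g. The point is its centre, half-way up (8 mm above the bench at the start); z along its axis. Fits jar_66
- jar_36: the smallest of the four open, empty frosted-glass jars (pale grey-green, not see-through): round, 62 mm high to the rim, body 44 mm across, sloping shoulder from 35 to 44 mm, then a neck 26 mm across outside, its top 4 mm tapering to 21 mm at the rim. Loose on the bench, 0.08 to 0.38 kg. Origin: centre of its underside; z up along its axis. With lid_36 fully down (top plate on the rim) the lid's centre is 57 mm above this origin; the lid has 3 mm of play all round
- jar_46: the second smallest of the four open, empty frosted-glass jars (pale grey-green, not see-through): round, 74 mm high to the rim, body 54 mm across, sloping shoulder from 47 to 56 mm, then a neck 36 mm across outside, its top 4 mm tapering to 31 mm at the rim. Loose on the bench, 0.08 to 0.38 kg. Origin: centre of its underside; z up along its axis. With lid_46 fully down (top plate on the rim) the lid's centre is 69 mm above this origin; the lid has 3 mm of play all round
- jar_56: the second largest of the four open, empty frosted-glass jars (pale grey-green, not see-through): round, 86 mm high to the rim, body 64 mm across, sloping shoulder from 59 to 68 mm, then a neck 46 mm across outside, its top 4 mm tapering to 41 mm at the rim. Loose on the bench, 0.08 to 0.38 kg. Origin: centre of its underside; z up along its axis. With lid_56 fully down (top plate on the rim) the lid's centre is 81 mm above this origin; the lid has 3 mm of play all round
- jar_66: the largest of the four open, empty frosted-glass jars (pale grey-green, not see-through): round, 100 mm high to the rim, body 74 mm across, sloping shoulder from 73 to 82 mm, then a neck 56 mm across outside, its top 4 mm tapering to 51 mm at the rim. Loose on the bench, 0.08 to 0.38 kg. Origin: centre of its underside; z up along its axis. With lid_66 fully down (top plate on the rim) the lid's centre is 95 mm above this origin; the lid has 3 mm of play all round
- cap_center (a point): a white ribbed plastic bottle cap, 42 mm across, 30 mm high, lying among the metal lids; belongs to no jar. The point is its centre, half-way up
- bottle_center (a point): a small sealed milky-white plastic bottle with a white screw cap, 54 mm across, 105 mm high, standing among the jars. The point is its centre, half-way up
Not all that is in view belongs to the job. What is shaped like the part that bears lid_36_center but blue or brown is not meant.

How it is judged:
By the outcome, as a careful person would: the job done as asked, in the order asked, and still so for the second after the job is handed in, with the robot touching nothing.
It also fails if it takes over 109 s, if anything falls off the work surface, if the arm or the gripper's body presses on something with over 40 N, if the wrist force passes 120 N, or if a joint passes its speed limit or range.

## Working session

There is one attempt and no reset: what is moved stays moved. The work goes in short steps, Python scripts to look and compute and a tool call to move; the robot and the scene stay as the last step left them, time stands still between calls to the robot, and variables do not carry over. Pictures are saved under pics/ and viewed, at most 14 in all, crops included, and the job is handed in when it is done.

Besides the shell and the picture viewer there is one more tool, called after "Request:" as name(argument=value, ...), one argument or row to a line, values as JSON. apply_moves: Moves the arm, as the interface text tells. Its arguments: {"type":"object","properties":{"motion":{"type":"string"},"fingers":{"type":"number"}},"required":["motion"]}

```bash
ls; mkdir -p pics
cat > h.py <<'E'
import numpy as np, cv2
from scipy.spatial.transform import Rotation as R
from plant import bot
def pts(c, mask, T):
    r,cc=np.nonzero(mask&(c["range_z"]>0)); z=c["range_z"][r,cc]
    K=np.array([[c["fx"],0,c["cx"]],[0,c["fy"],c["cy"]],[0,0,1]])
    u=cv2.undistortPoints(np.c_[cc,r].astype(np.float64)[:,None],K,np.array(c["D"],float))[:,0]
    P=np.c_[u*z[:,None],z]
    return P@T[:3,:3].T+T[:3,3], np.c_[cc,r]
def wristT(o,c):
    T=np.eye(4);T[:3,:3]=R.from_euler('xyz',o["tcp_rot"]).as_matrix();T[:3,3]=o["tool_pos"]
    return T@np.array(c["mount"])
E
python3 - <<'E'
from h import *
o=bot.get_obs();print(o)
for n in("top","scene"):
    c=bot.capture(n);cv2.imwrite(f"pics/{n}.png",c["img"])
    T=np.array(c["world_from_camera"]);print(n,T[:3,3])
    for t in ["lid_36_center","lid_46_center","lid_56_center","lid_66_center","jar_36","jar_46","jar_56","jar_66","cap_center","bottle_center"]:
        for d in bot.cut_out(c,t)[:5]:
            P,_=pts(c,d["pixels"],T)
            if len(P)<5: continue
            zt=np.percentile(P[:,2],95); Q=P[P[:,2]>zt-6]
            print(t,round(d["p"],2),np.round(d["point"]),len(P),"top z",round(zt),"mid",np.round((Q.min(0)+Q.max(0))/2)[:2],"ext",np.round(np.ptp(Q,axis=0))[:2])
E
```

```text
pics
{'time': 0.0, 'joint_positions': array([-1.47302750e+00,  3.42729621e-01,  1.52505569e+00,  2.89500656e-05,
        1.27538788e+00, -1.46012931e-01]), 'dq': array([-5.36336290e-04, -2.31625122e-03, -1.15722251e-03, -9.66651307e-04,
        7.66854422e-05,  1.09082651e-03]), 'tau': array([-1.04150106e-04, -4.31242418e+01, -2.44215882e+01,  7.18101813e-02,
        5.59618778e-02, -1.05017259e-04]), 'tool_pos': array([ 126.70361551, -509.04747823,  226.02788864]), 'tcp_rot': array([-3.14003296e+00, -2.57347402e-04,  2.43773107e-01]), 'contact_force': array([ 0.00700214, -0.98217823, -0.26992909]), 'moment': array([0.01731225, 0.01775078, 0.00299276]), 'finger_force': 0.0, 'grip_width': 91.61553376351317}
top [340.73775875 -12.51657694 845.04019217]
lid_36_center 0.64 [237. 285.] 292 top z 19 mid [314. 173.] ext [34. 35.]
lid_36_center 0.61 [274. 250.] 254 top z 19 mid [391.  99.] ext [34. 34.]
lid_46_center 0.82 [191. 209.] 439 top z 19 mid [472. 271.] ext [46. 44.]
lid_56_center 0.65 [395. 207.] 619 top z 19 mid [ 467. -143.] ext [55. 55.]
lid_66_center 0.8 [449. 201.] 890 top z 1
[... 2254 characters left out ...]
26. 25.]
jar_56 0.93 [353. 243.] 685 top z 74 mid [598.   7.] ext [35. 35.]
jar_56 0.91 [404. 229.] 994 top z 85 mid [636. 120.] ext [46. 44.]
jar_56 0.86 [304. 279.] 1484 top z 100 mid [ 623. -131.] ext [57. 55.]
jar_56 0.85 [456. 206.] 479 top z 61 mid [636. 270.] ext [26. 25.]
jar_66 0.93 [353. 243.] 685 top z 74 mid [598.   7.] ext [35. 35.]
jar_66 0.91 [404. 229.] 994 top z 85 mid [636. 120.] ext [46. 44.]
jar_66 0.86 [304. 279.] 1484 top z 100 mid [ 623. -131.] ext [57. 55.]
jar_66 0.85 [456. 206.] 479 top z 61 mid [636. 270.] ext [26. 25.]
cap_center 0.86 [317. 197.] 309 top z 32 mid [448.   7.] ext [40. 42.]
bottle_center 0.86 [244. 326.] 977 top z 106 mid [ 638. -270.] ext [27. 26.]
```

View pics/top.png

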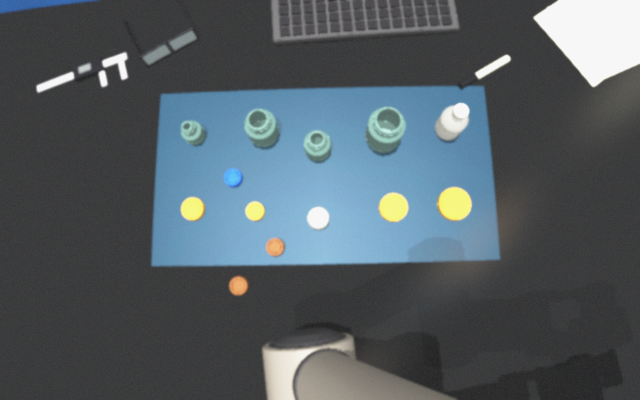

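View pics/scene.png

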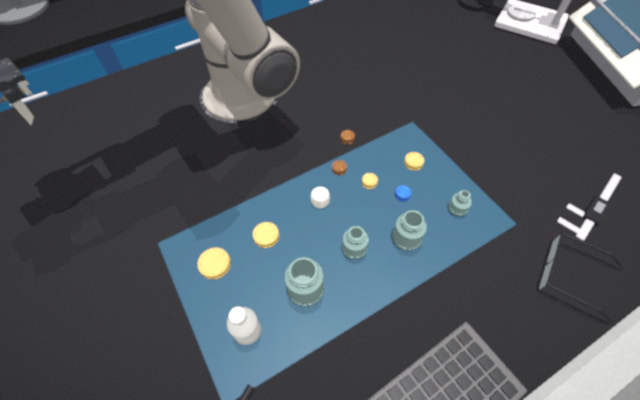

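The picture shows the yellow lids (top view) at (192,209)=46, (255,211)=36, (394,207)=56 and (455,204)=66. The jars are at (192,132)=36, (317,145)=46, (262,127)=56 and (385,130)=66; the blue and brown caps are decoys. I'll start with lid_66.

Request:
apply_moves(
  motion="0 0 0 7;0 0 0 7;0.055 -0.038 0 0;0.055 -0.038 0 0;0.055 -0.038 0 0;0.055 -0.038 0 0;0.055 -0.038 0 0;0.055 -0.038 0 0",
  fingers=1,
)

```text
time: 2.1
tool_pos: [437.0, -295.2, 227.0]
tcp_rot: [3.141, -0.0, -0.001]
contact_force: [0.8, -0.5, 0.3]
grip_width: 91.7
finger_force: 0.0
```

Request:
apply_moves(
  motion="0.015 -0.011 0 0;0 0 0 0;0 0 0 0",
)

```text
time: 2.48
tool_pos: [449.3, -286.5, 226.7]
tcp_rot: [3.141, 0.001, -0.002]
contact_force: [0.0, 0.1, 0.0]
grip_width: 91.4
finger_force: 0.0
```

```bash
cat >> h.py <<'E'
def circ(P):  # circle fit to the outline of the points
    h=cv2.convexHull(P[:,:2].astype(np.float32))[:,0].astype(float)
    (x,y),r=cv2.minEnclosingCircle(h.astype(np.float32))
    return np.round([(x),(y),r],1), np.round((P.min(0)+P.max(0))[:2]/2,1)
def look(things,name=None,band=6,cam="wrist"):
    o=bot.get_obs();c=bot.capture(cam)
    T=wristT(o,c) if cam=="wrist" else np.array(c["world_from_camera"])
    print("t",o["time"],"tcp",np.round(o["tool_pos"],1),np.round(o["tcp_rot"],3),"w",round(o["grip_width"],1),"F",np.round(o["contact_force"],1),"cam",np.round(T[:3,3]))
    if name: cv2.imwrite(f"pics/{name}.png",c["img"])
    for t in things:
        for d in bot.cut_out(c,t)[:5]:
            P,_=pts(c,d["pixels"],T)
            if len(P)<20: continue
            zt=np.percentile(P[:,2],90); Q=P[abs(P[:,2]-zt)<band]
            print(t,round(d["p"],2),np.round(d["point"]),len(P),"z",round(zt,1),"circ,mid",*circ(Q))
E
python3 - <<'E'
from h import *
look(["lid_66_center","jar_66"],"w1")
E
```

```text
t 2.475 tcp [ 449.3 -286.5  226.7] [ 3.141e+00  1.000e-03 -2.000e-03] w 91.4 F [0.  0.1 0. ] cam [ 533. -286.  385.]
lid_66_center 0.85 [304. 149.] 3035 z 17.2 circ,mid [ 470.5 -268.8   33.1] [ 470.9 -268.3]
lid_66_center 0.38 [302.   4.] 150 z 27.9 circ,mid [ 611.5 -268.     9.7] [ 610.4 -268. ]
jar_66 0.88 [22. 28.] 2667 z 52.0 circ,mid [589.4  -2.1  23.2] [589.4  -4.8]
jar_66 0.6 [153.  13.] 2765 z 91.4 circ,mid [ 598.1 -126.8   17.9] [ 595.3 -126.8]
```

View pics/w1.png

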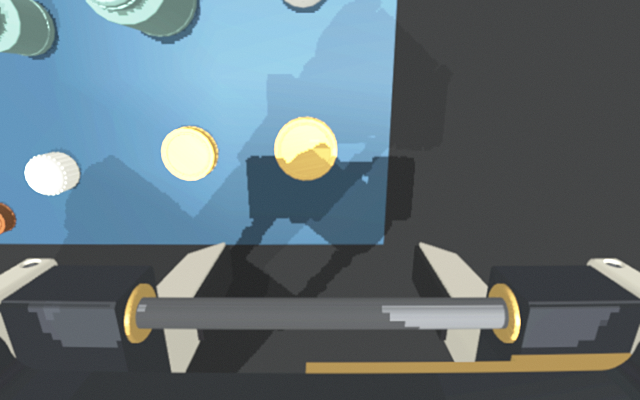

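Lid_66 is at pixel (305,149), in clear view, with the fingers' footprint free around it. I measured it at (470.7, -268.5).

Request:
apply_moves(
  motion="0.0214 -0.018 0 0;0 0 0.05 0;0 0 0.05 0;0 0 0.05 0;0 0 0.04 0;0 0 0.02 0;0 0 0.01 0;0 0 0 0",
)

```text
time: 3.62
tool_pos: [471.5, -268.0, 6.7]
tcp_rot: [-3.141, 0.0, -0.001]
contact_force: [0.2, -0.8, 0.7]
grip_width: 92.3
finger_force: 0.0
```

Request:
apply_moves(
  motion="0 0 0.0035 0;0 0 0 0;0 0 0 0;0 0 0 0",
)

```text
time: 4.12
tool_pos: [472.0, -267.6, 3.5]
tcp_rot: [3.141, -0.0, -0.0]
contact_force: [0.5, -0.5, 0.3]
grip_width: 91.5
finger_force: 0.0
```

Request:
apply_moves(
  motion="0 0 0 0;0 0 0 0;0 0 0 0;0 0 0 0;0 0 0 0;0 0 0 0",
  fingers=-1,
)

```text
time: 4.88
tool_pos: [471.8, -267.5, 3.2]
tcp_rot: [3.142, 0.0, -0.001]
contact_force: [-0.8, 0.4, 0.4]
grip_width: 64.5
finger_force: 30.0
```

Request:
apply_moves(
  motion="0 0 -0.02 0;0 0 -0.05 0;0 0 -0.05 0;0.02 -0.025 -0.05 0;0.02 -0.045 -0.01 0;0.01 -0.045 0 0;0 -0.03 0 0;0 0 0 0",
)

```text
time: 5.88
tool_pos: [521.8, -120.6, 183.2]
tcp_rot: [-3.141, 0.0, 0.003]
contact_force: [0.2, -0.5, 0.0]
grip_width: 64.9
finger_force: 30.0
```

Request:
apply_moves(
  motion="0 0 0 0;0 0 0 0",
)

```text
time: 6.12
tool_pos: [521.8, -123.6, 183.1]
tcp_rot: [3.141, 0.0, -0.002]
contact_force: [-0.4, -0.9, -0.4]
grip_width: 64.8
finger_force: 30.0
```

Run:
```python
from h import *
look(["lid_66_center","jar_66"],"w2")
```

```text
t 6.125 tcp [ 521.8 -123.6  183.1] [ 3.141e+00  0.000e+00 -2.000e-03] w 64.8 F [-0.4 -0.9 -0.4] cam [ 605. -123.  341.]
lid_66_center 0.9 [321. 259.] 11537 z 196.7 circ,mid [ 520.6 -123.    33.5] [ 520.9 -123.3]
jar_66 0.92 [328.  65.] 8672 z 99.2 circ,mid [ 620.7 -127.8   28.7] [ 620.6 -127.9]
jar_66 0.64 [35. 61.] 5936 z 70.6 circ,mid [632.6 116.4  25.9] [632.6 109.6]
jar_66 0.63 [160.  97.] 4576 z 72.7 circ,mid [595.2   9.5  18.8] [595.4   9.2]
```

View pics/w2.png

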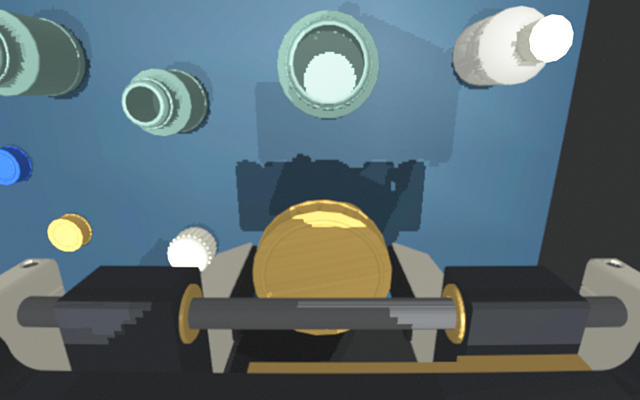

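Lid_66 is held at pixel (321,262), jar_66's mouth is at (328,65), and both are clear. Next I shift over by (100, -5) and lower.

Request:
apply_moves(
  motion="0.04 0.0048 0 0;0.04 0 0 0;0.02 0 0.02 0;0 0 0.03 0;0 0 0.02 0;0 0 0 0;0 0 0 0;0 0 0 0",
)

```text
time: 7.28
tool_pos: [622.5, -127.8, 114.6]
tcp_rot: [3.141, -0.002, -0.001]
contact_force: [0.7, -0.0, -0.3]
grip_width: 64.9
finger_force: 30.0
```

Run:
```python
from h import *
look(["lid_66_center","jar_66"],"w3")
```

```text
t 7.275 tcp [ 622.5 -127.8  114.6] [ 3.141e+00 -2.000e-03 -1.000e-03] w 64.9 F [ 0.7 -0.  -0.3] cam [ 705. -127.  273.]
lid_66_center 0.75 [322. 258.] 11529 z 128.2 circ,mid [ 621.2 -127.3   33.4] [ 621.8 -127.4]
jar_66 0.92 [ 20. 190.] 3337 z 43.9 circ,mid [629.4 102.   23.3] [629.4  99.4]
jar_66 0.8 [323. 187.] 4180 z 81.6 circ,mid [ 626.  -127.8   34.6] [ 640.7 -127.8]
jar_66 0.71 [139. 236.] 5188 z 70.5 circ,mid [597.6   8.5  18.5] [602.8   8.1]
```

View pics/w3.png

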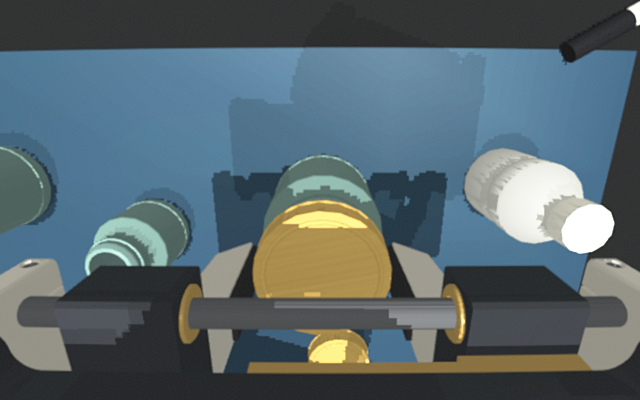

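The lid (322,258) sits centred above the jar, so I lower it.

Request:
apply_moves(
  motion="0 0 0.006 0;0 0 0.006 0;0 0 0.004 0;0 0 0.004 0;0 0 0.002 0;0 0 0.001 0;0 0 0 0;0 0 0 0",
)

```text
time: 8.43
tool_pos: [622.0, -127.4, 90.4]
tcp_rot: [3.141, -0.0, -0.001]
contact_force: [0.5, -0.9, -0.6]
grip_width: 64.9
finger_force: 30.0
```

Request:
apply_moves(
  motion="0 0 0.0005 0;0 0 0 0;0 0 0 0;0 0 0 0",
  fingers=0.75,
)

```text
time: 8.93
tool_pos: [621.9, -127.4, 89.8]
tcp_rot: [3.141, -0.0, -0.001]
contact_force: [-0.3, 0.8, 0.6]
grip_width: 80.4
finger_force: 0.0
```

Request:
apply_moves(
  motion="0 0 -0.01 0;0 0 -0.03 0;-0.05 0 -0.05 0;-0.05 -0.01 -0.02 0;-0.05 0 0 0;-0.015 0 0 0;0 0 0 0;0 0 0 0",
  fingers=1,
)

```text
time: 9.93
tool_pos: [464.1, -117.7, 194.1]
tcp_rot: [3.141, -0.001, -0.001]
contact_force: [0.3, 0.2, -0.0]
grip_width: 92.1
finger_force: 0.0
```

Run:
```python
from h import *
look(["lid_66_center","lid_56_center","jar_66"],"w4")
```

```text
t 9.925 tcp [ 464.1 -117.7  194.1] [ 3.141e+00 -1.000e-03 -1.000e-03] w 92.1 F [ 0.3  0.2 -0. ] cam [ 547. -117.  352.]
lid_66_center 0.64 [336.  13.] 1776 z 103.9 circ,mid [ 602.3 -126.6   26.9] [ 595.3 -126.6]
lid_56_center 0.63 [345. 172.] 2525 z 17.2 circ,mid [ 466.4 -142.6   28.1] [ 466.8 -142.7]
jar_66 0.81 [46. 14.] 2012 z 63.2 circ,mid [609.1 115.1  16.9] [608.3 115.1]
jar_66 0.68 [332.  32.] 1484 z 76.6 circ,mid [ 608.2 -128.1   33.9] [ 596.3 -128.1]
jar_66 0.64 [168.  29.] 4704 z 72.7 circ,mid [594.8   9.   18.7] [593.6   9. ]
```

View pics/w4.png

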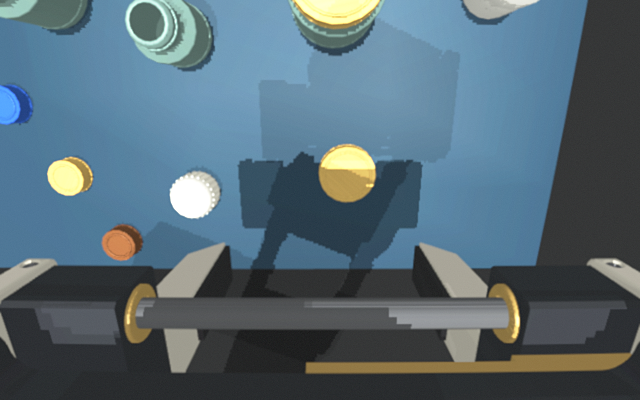

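Lid_66 is seated (top at about 103), and lid_56 is at pixel (347,173).

Request:
apply_moves(
  motion="0.0024 0.0249 0 0;0 0 0.05 0;0 0 0.05 0;0 0 0.05 0;0 0 0.025 0;0 0 0.0155 0;0 0 0 0;0 0 0 0",
)

```text
time: 11.12
tool_pos: [465.5, -142.3, 3.7]
tcp_rot: [3.141, -0.0, -0.0]
contact_force: [-0.2, -0.1, -0.4]
grip_width: 91.8
finger_force: 0.0
```

Request:
apply_moves(
  motion="0 0 0 0;0 0 0 0;0 0 0 0;0 0 0 0;0 0 0 0;0 0 0 0;0 0 0 0",
  fingers=-1,
)

```text
time: 12.0
tool_pos: [465.1, -142.3, 3.5]
tcp_rot: [3.141, -0.0, -0.001]
contact_force: [-0.8, 0.2, 3.0]
grip_width: 55.1
finger_force: 30.0
```

Request:
apply_moves(
  motion="0 0 -0.02 0;0 0 -0.05 0;0 0 -0.05 0;0.02 -0.03 -0.05 0;0.02 -0.06 0 0;0.02 -0.06 0 0;0 -0.06 0 0;0 -0.054 0 0",
)

```text
time: 13.0
tool_pos: [524.5, 122.5, 173.0]
tcp_rot: [3.142, 0.0, -0.0]
contact_force: [1.3, 0.7, 0.2]
grip_width: 55.4
finger_force: 30.0
```

Request:
apply_moves(
  motion="0 0 0 0;0 0 0 0;0 0 0 0",
)

```text
time: 13.38
tool_pos: [524.8, 119.0, 173.3]
tcp_rot: [3.141, 0.0, -0.002]
contact_force: [-0.3, -0.7, 1.0]
grip_width: 54.6
finger_force: 30.0
```

Run:
```python
from h import *
look(["lid_56_center","jar_56"])
```

```text
t 13.375 tcp [524.8 119.  173.3] [ 3.141e+00  0.000e+00 -2.000e-03] w 54.6 F [-0.3 -0.7  1. ] cam [608. 119. 331.]
lid_56_center 0.92 [322. 258.] 9263 z 186.5 circ,mid [525.7 119.7  28.9] [533.1 119.4]
lid_56_center 0.7 [170. 231.] 1871 z 16.7 circ,mid [472.4 271.   23.6] [472.3 270.7]
jar_56 0.92 [605.  78.] 6572 z 76.6 circ,mid [ 616.4 -108.3   30.4] [ 616.4 -102.4]
jar_56 0.74 [132.  60.] 3504 z 60.5 circ,mid [634.  272.6  13.9] [634.2 272.1]
jar_56 0.66 [451. 105.] 4546 z 72.9 circ,mid [595.4  11.   18.8] [595.2  10.6]
```

```bash
cat >> h.py <<'E'
def rim(x,y,h,r,lid=None):
    "depth only: ring of neck near (x,y) at height h; lid: print held lid's outline too"
    o=bot.get_obs();c=bot.capture("wrist");P,_=pts(c,c["range_z"]>0,wristT(o,c))
    Q=P[(np.hypot(P[:,0]-x,P[:,1]-y)<r+12)&(abs(P[:,2]-h)<6)]
    print("tcp",np.round(o["tool_pos"],1),"rim n",len(Q),circ(Q),"zmax",np.round(np.percentile(Q[:,2],95),1))
    if lid:
        t=o["tool_pos"];Q=P[(np.hypot(P[:,0]-t[0],P[:,1]-t[1])<lid+2.5)&(abs(P[:,2]-t[2]-13.5)<4)]
        print("held lid",len(Q),"xmax",np.percentile(Q[:,0],99.5),"ymin/max",np.percentile(Q[:,1],[.5,99.5]),"z",np.percentile(Q[:,2],[5,50,95]))
E
python3 - <<'E'
from h import *
rim(633,121,86,23,28)
o=bot.get_obs();c=bot.capture("wrist");cv2.imwrite("pics/w5.png",c["img"])
E
```

```text
tcp [524.9 119.2 173.4] rim n 1377 (array([634.3, 124.5,  23. ]), array([634.2, 124.5])) zmax 86.9
held lid 8458 xmax 553.6800986560523 ymin/max [ 91.76803706 147.33273493] z [184.78099318 185.89788172 187.09814027]
```

View pics/w5.png

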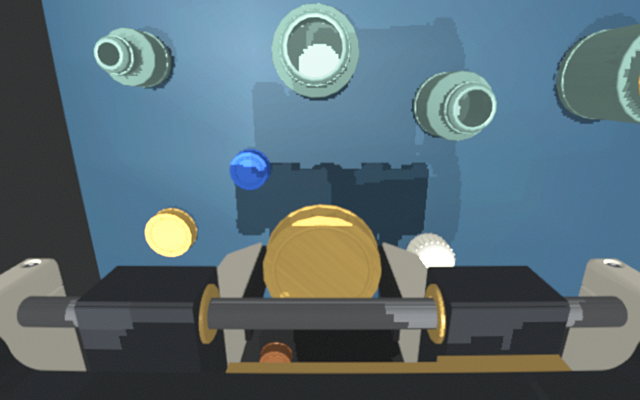

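Lid_56 is held level at (322,258), and jar_56's mouth at (316,50) is clear.

Request:
apply_moves(
  motion="0.04 -0.005 0 0;0.04 0 0 0;0.0286 0 0.02 0;0 0 0.03 0;0 0 0.022 0;0 0 0 0;0 0 0 0;0 0 0 0",
)

```text
time: 14.62
tool_pos: [634.1, 125.3, 102.9]
tcp_rot: [-3.142, -0.002, -0.001]
contact_force: [0.6, -0.5, 0.0]
grip_width: 55.1
finger_force: 30.0
```

Run:
```python
from h import *
rim(634,124,86,23,28)
```

```text
tcp [634.1 125.3 102.9] rim n 1 (array([657. , 122.6,   0. ]), array([657. , 122.6])) zmax 80.1
held lid 8462 xmax 662.9714789058464 ymin/max [ 97.86050817 153.39926919] z [114.25006679 115.36208989 116.52555686]
```

Request:
apply_moves(
  motion="0 0 0.007 0;0 0 0.007 0;0 0 0.005 0;0 0 0.004 0;0 0 0.0015 0;0 0 0 0;0 0 0 0",
)

```text
time: 15.55
tool_pos: [633.5, 125.3, 77.1]
tcp_rot: [3.142, -0.0, -0.001]
contact_force: [0.6, -0.7, -0.6]
grip_width: 55.2
finger_force: 30.0
```

Request:
apply_moves(
  motion="0 0 0.0005 0;0 0 0 0;0 0 0 0;0 0 0 0",
  fingers=0.55,
)

```text
time: 16.05
tool_pos: [633.4, 125.2, 76.4]
tcp_rot: [3.141, -0.0, -0.001]
contact_force: [-0.6, 0.3, -1.2]
grip_width: 71.2
finger_force: 0.0
```

Request:
apply_moves(
  motion="0 0 -0.01 0;0 0 -0.04 0;-0.04 -0.02 -0.045 0;-0.045 -0.06 0 0;-0.045 -0.06 0 0;-0.04 0 0 0;0 0 0 0;0 0 0 0",
  fingers=1,
)

```text
time: 17.05
tool_pos: [480.0, 245.1, 171.6]
tcp_rot: [-3.141, -0.002, -0.001]
contact_force: [1.6, -0.8, -0.6]
grip_width: 91.7
finger_force: 0.0
```

Run:
```python
from h import *
look(["lid_56_center","lid_46_center"])
```

```text
t 17.05 tcp [480.  245.1 171.6] [-3.141e+00 -2.000e-03 -1.000e-03] w 91.7 F [ 1.6 -0.8 -0.6] cam [563. 245. 330.]
lid_56_center 0.59 [505.   9.] 1270 z 90.0 circ,mid [617.2 126.1  21.5] [612.5 126.1]
lid_46_center 0.65 [295. 188.] 1946 z 17.2 circ,mid [471.6 271.5  23. ] [471.3 271.4]
```

Request:
apply_moves(
  motion="-0.0085 -0.0264 0 0;0 0 0.05 0;0 0 0.05 0;0 0 0.035 0;0 0 0.02 0;0 0 0.0132 0;0 0 0 0;0 0 0 0",
)

```text
time: 18.2
tool_pos: [471.1, 271.5, 3.0]
tcp_rot: [-3.141, -0.001, -0.001]
contact_force: [-0.7, 0.1, 0.9]
grip_width: 91.8
finger_force: 0.0
```

Request:
apply_moves(
  motion="0 0 0 0;0 0 0 0;0 0 0 0;0 0 0 0;0 0 0 0;0 0 0 0;0 0 0 0;0 0 0 0",
  fingers=-1,
)

```text
time: 19.2
tool_pos: [470.5, 271.4, 2.5]
tcp_rot: [3.141, 0.0, -0.001]
contact_force: [-0.7, -0.6, -0.3]
grip_width: 44.8
finger_force: 30.0
```

Request:
apply_moves(
  motion="0 0 -0.02 0;0 0 -0.05 0;0 0 -0.05 0;0.005 0.03 -0.04 0;0.005 0.06 0 0;0.005 0.06 0 0;0.005 0.06 0 0;0 0.05 0 0",
)

```text
time: 20.2
tool_pos: [490.4, 9.3, 162.6]
tcp_rot: [3.141, -0.001, -0.001]
contact_force: [1.1, -0.2, -0.7]
grip_width: 44.4
finger_force: 30.0
```

Request:
apply_moves(
  motion="0 0 0 0;0 0 0 0;0 0 0 0",
)

```text
time: 20.58
tool_pos: [490.3, 12.7, 162.5]
tcp_rot: [-3.141, 0.0, 0.001]
contact_force: [-0.7, -0.5, 0.2]
grip_width: 44.5
finger_force: 30.0
```

Run:
```python
from h import *
rim(596,9.5,74,18,23)
```

```text
tcp [490.3  12.7 162.5] rim n 1024 (array([595.2,  10.2,  17.9]), array([595. ,  10.2])) zmax 74.8
held lid 6023 xmax 514.0337116360935 ymin/max [-9.3624462  35.51102258] z [174.78364402 176.05206299 177.26058631]
```

Request:
apply_moves(
  motion="0.04 0.0029 0 0;0.04 0 0 0;0.0241 0 0.02 0;0 0 0.03 0;0 0 0.024 0;0 0 0 0;0 0 0 0;0 0 0 0",
)

```text
time: 21.62
tool_pos: [595.3, 8.7, 89.9]
tcp_rot: [3.141, -0.002, -0.0]
contact_force: [-0.0, 0.5, -0.3]
grip_width: 44.7
finger_force: 30.0
```

Request:
apply_moves(
  motion="0 0 0.007 0;0 0 0.007 0;0 0 0.005 0;0 0 0.004 0;0 0 0.0015 0;0 0 0 0;0 0 0 0",
)

```text
time: 22.5
tool_pos: [594.6, 8.5, 64.2]
tcp_rot: [3.141, -0.0, -0.001]
contact_force: [0.4, 1.0, 0.3]
grip_width: 44.7
finger_force: 30.0
```

Request:
apply_moves(
  motion="0 0 0.0005 0;0 0 0 0;0 0 0 0;0 0 0 0",
  fingers=0.35,
)

```text
time: 23.0
tool_pos: [594.5, 8.5, 63.6]
tcp_rot: [3.141, -0.0, -0.001]
contact_force: [0.7, -0.1, -0.2]
grip_width: 61.7
finger_force: 0.0
```

Request:
apply_moves(
  motion="0 0 -0.01 0;0 0 -0.05 0;-0.03 -0.01 -0.045 0;-0.05 -0.05 0 0;-0.045 -0.05 0 0;0 0 0 0;0 0 0 0;0 0 0 0",
  fingers=1,
)

```text
time: 24.0
tool_pos: [479.5, 108.5, 168.7]
tcp_rot: [3.141, -0.001, -0.002]
contact_force: [-0.4, 0.0, -1.1]
grip_width: 91.7
finger_force: 0.0
```

Run:
```python
from h import *
look(["lid_36_center","lid_46_center"],"w6")
```

```text
t 24.0 tcp [479.5 108.5 168.7] [ 3.141e+00 -1.000e-03 -2.000e-03] w 91.7 F [-0.4  0.  -1.1] cam [563. 109. 327.]
lid_36_center 0.84 [260. 335.] 491 z 17.1 circ,mid [312.4 172.4  17.3] [308.4 172.8]
lid_36_center 0.83 [230. 121.] 1406 z 17.1 circ,mid [535.9 186.9  17.8] [535.8 187. ]
lid_36_center 0.7 [289. 197.] 1250 z 17.2 circ,mid [464.  140.5  17.9] [464.3 140.6]
lid_36_center 0.7 [333. 268.] 1067 z 16.9 circ,mid [391.1  99.4  17.8] [390.7  99.5]
lid_46_center 0.75 [468.  37.] 4483 z 78.1 circ,mid [595.4   8.6  23.5] [595.6   8.8]
```

View pics/w6.png

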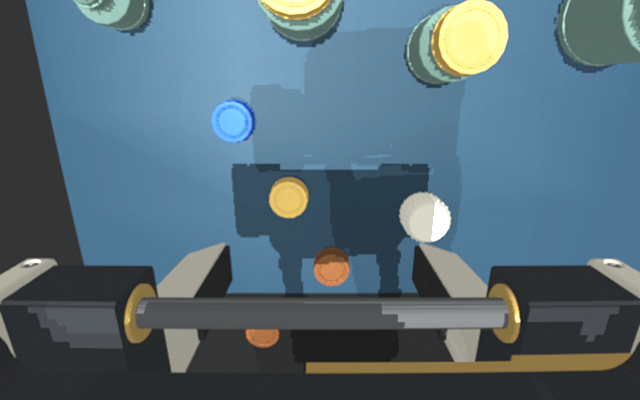

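Lid_46 is seated (top at 78), and the brass lid_36 is at pixel (289,197), separate from the blue and brown decoys.

Request:
apply_moves(
  motion="-0.0154 -0.032 0 0;0 0 0.05 0;0 0 0.05 0;0 0 0.035 0;0 0 0.02 0;0 0 0.0105 0;0 0 0 0;0 0 0 0",
)

```text
time: 25.15
tool_pos: [463.9, 141.2, 3.8]
tcp_rot: [-3.141, -0.001, -0.001]
contact_force: [-0.2, 0.4, 0.1]
grip_width: 91.7
finger_force: 0.0
```

Request:
apply_moves(
  motion="0 0 0 0;0 0 0 0;0 0 0 0;0 0 0 0;0 0 0 0;0 0 0 0;0 0 0 0;0 0 0 0",
  fingers=-1,
)

```text
time: 26.15
tool_pos: [463.1, 141.2, 3.0]
tcp_rot: [3.141, 0.0, -0.001]
contact_force: [0.8, 0.8, 0.6]
grip_width: 35.3
finger_force: 30.0
```

Request:
apply_moves(
  motion="0 0 -0.02 0;0 0 -0.05 0;0 0 -0.05 0;0.02 -0.03 -0.03 0;0.03 -0.05 0 0;0.02 -0.05 0 0;0 0 0 0;0 0 0 0",
)

```text
time: 27.15
tool_pos: [532.6, 270.9, 152.4]
tcp_rot: [3.141, 0.001, 0.0]
contact_force: [-0.0, 0.5, -0.1]
grip_width: 35.3
finger_force: 30.0
```

Request:
apply_moves(
  motion="0 0 0 0;0 0 0 0",
)

```text
time: 27.4
tool_pos: [533.2, 270.2, 153.3]
tcp_rot: [3.141, -0.0, -0.002]
contact_force: [0.1, 0.5, -0.2]
grip_width: 35.5
finger_force: 30.0
```

Run:
```python
from h import *
rim(634,272,62,13,18)
```

```text
tcp [533.2 270.2 153.3] rim n 691 (array([633.8, 274.2,  13. ]), array([633.9, 274.2])) zmax 62.8
held lid 4016 xmax 551.9559547906397 ymin/max [252.85155617 288.34731628] z [164.92434    166.36221491 167.59764627]
```

Request:
apply_moves(
  motion="0.04 -0.0036 0 0;0.04 0 0 0;0.0198 0 0.02 0;0 0 0.035 0;0 0 0.02 0;0 0 0 0;0 0 0 0;0 0 0 0",
)

```text
time: 28.45
tool_pos: [633.8, 274.9, 79.6]
tcp_rot: [-3.141, -0.003, -0.001]
contact_force: [0.1, 0.4, 0.4]
grip_width: 35.3
finger_force: 30.0
```

Request:
apply_moves(
  motion="0 0 0.007 0;0 0 0.007 0;0 0 0.005 0;0 0 0.004 0;0 0 0.002 0;0 0 0 0;0 0 0 0",
)

```text
time: 29.32
tool_pos: [633.2, 274.8, 53.2]
tcp_rot: [-3.142, -0.0, -0.001]
contact_force: [0.3, -0.1, -1.2]
grip_width: 35.2
finger_force: 30.0
```

Request:
apply_moves(
  motion="0 0 0.001 0;0 0 0 0;0 0 0 0;0 0 0 0",
  fingers=0.2,
)

```text
time: 29.82
tool_pos: [633.1, 274.7, 52.1]
tcp_rot: [3.142, -0.0, -0.001]
contact_force: [-0.6, -0.0, -0.5]
grip_width: 55.2
finger_force: 0.0
```

Request:
apply_moves(
  motion="0 0 -0.01 0;0 0 -0.05 0;-0.03 0 -0.06 0;-0.06 0.03 -0.02 0;-0.06 0.06 -0.02 0;-0.04 0.06 0 0;0 0.06 0 0;0 0.06 0 0",
)

```text
time: 30.82
tool_pos: [473.5, 31.6, 201.5]
tcp_rot: [3.141, -0.003, 0.001]
contact_force: [0.4, -0.4, -0.2]
grip_width: 55.2
finger_force: 0.0
```

Request:
apply_moves(
  motion="0 0 0 0;0 0 0 0",
)

```text
time: 31.08
tool_pos: [473.9, 33.2, 200.7]
tcp_rot: [-3.141, -0.001, -0.002]
contact_force: [-0.5, -0.2, 0.6]
grip_width: 54.7
finger_force: 0.0
```

Run:
```python
from h import *
look(["lid_36_center","lid_46_center","lid_56_center","lid_66_center","bottle_center","cap_center"],"end",4,"scene")
look(["lid_36_center","lid_46_center","lid_56_center","lid_66_center"],None,4,"top")
```

```text
t 31.075 tcp [473.9  33.2 200.7] [-3.141e+00 -1.000e-03 -2.000e-03] w 54.7 F [-0.5 -0.2  0.6] cam [ 893. -238.  772.]
lid_36_center 0.68 [401. 194.] 204 z 17.6 circ,mid [536.8 185.1  18.9] [538.2 184.1]
lid_36_center 0.61 [341. 167.] 164 z 18.0 circ,mid [392.6  94.9  18.5] [392.1  96. ]
lid_36_center 0.53 [466. 195.] 229 z 66.7 circ,mid [635.4 270.9  18.6] [636.3 271.1]
lid_36_center 0.4 [343. 138.] 22 z 17.1 circ,mid [315.3 157.8   8.8] [314.9 157.3]
lid_46_center 0.8 [354. 232.] 378 z 78.6 circ,mid [597.5   4.9  22.9] [597.    5.1]
lid_56_center 0.76 [416. 218.] 610 z 90.5 circ,mid [635.9 122.2  28.2] [636.1 122. ]
lid_66_center 0.76 [303. 270.] 1010 z 104.6 circ,mid [ 622.  -130.    33.1] [ 622.3 -130.3]
bottle_center 0.82 [242. 324.] 957 z 105.1 circ,mid [ 637.3 -269.9   13.8] [ 637.1 -270. ]
cap_center 0.75 [318. 198.] 307 z 31.3 circ,mid [448.6   7.3  20.3] [449.5   8. ]
t 31.425 tcp [473.6  33.9 200. ] [3.142e+00 0.000e+00 1.000e-03] w 55.2 F [ 0.3 -0.6  0.4] cam [341. -13. 845.]
lid_36_center 0.65 [180. 128.] 88 z 67.3 circ,mid [631.7 279.3  15.4] [631.7 280.7]
lid_66_center 0.73 [383. 122.] 954 z 104.7 circ,mid [ 620.3 -127.6   33.1] [ 620.6 -126.6]
```

View pics/end.png

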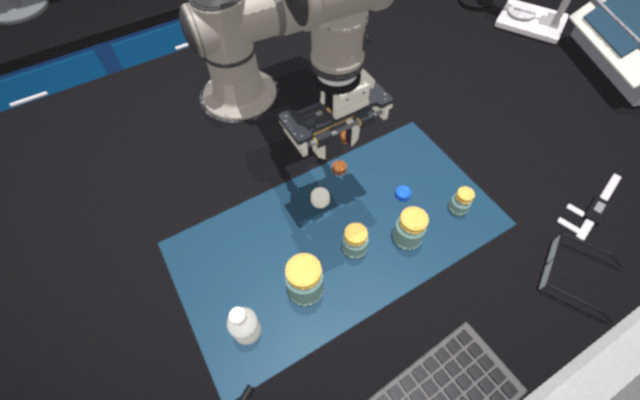

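All four lids are on: the jars at (303,280), (356,240), (411,228) and (462,200) each have a lid, with tops at the fully-seated heights. The cap and bottle haven't moved.

```bash
python3 -c "
from plant import bot
print(bot.close_job())"
```

```text
the job is handed in; nothing more can be done
None
```

I set all four lids fully down on their matching jars, left the jars standing and the cap and bottle where they were, and handed the job in at about 31 s (no verdict came back).

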